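# Hang the wash basket up to drip

### The arm

A 7-joint arm with a two-finger parallel gripper is mounted at the origin on the work surface. World frame = base frame: x ahead of the robot, y to its left, z up, the work surface at z = 0. Lengths are in m, angles in rad, forces in N, time in s.
With the tool pointing down it reaches from about 0.35 to 0.9 m from the base axis. Payload 7.2 kg.
Tool frame: the origin (TCP) lies midway between the tips of the shut fingers; the grasp point (between the pads) lies 19 mm behind it; z points along the fingers, y is the line along which they close (so a half turn about z gives the same grasp; the last joint's range is limited). The gripper opens to 88 mm and grips with 3 to 60 N. Pads are 20 mm wide; open, the fingers measure 115 mm over their backs; the gripper's body (75 mm by 178 mm) begins 61 mm behind the grasp point.
Start: joints at [1.109, 0.411, -0.013, 1.596, 0.006, 1.134, -0.082], TCP at [0.24, -0.577, 0.223] pointing down, gripper open.
Joint ranges: [-2.95, 2.95], [-0.29, 1.99], [-1.47, 1.44], [0.14, 2.54], [-1.03, 4.17], [0.13, 1.85], [-2.86, 2.86]. Speed limits (rad/s): [2.39, 2.39, 3.01, 3.01, 3.14, 3.14, 3.14].

### API

Orientations are given as a unit quaternion [w, x, y, z].
In Python, from station import robot gives the robot as it stands.
- The arm moves only by the tool drive_tool, never from a script. Its argument "motion" is a list of rows, each a list of 5 numbers: the shift along the tool's x, y, z in m, then the turn about the tool's z in degrees, then the opening, from 0 (shut) to 1 (fully open). In form: [[dx, dy, dz, spin, grip], ...]. A call has 1 to 10 rows; each row is the pose to reach, as a shift and turn from the pose commanded when the call began, along the tool's axes at that moment; what a row does not reach only later rows make up. A row lasts 1/12 s, in which the tool goes at most 41.7 mm and 7.16 degrees, less where a joint would pass 70% of its speed; a pose out of reach is approached as far as the arm can. A call with a gripper value outside its range is refused whole. The fingers move at their own pace and stop on an object; "newtons" is the grip in N (left out, the last holds). Time passes only in rows, so rows that repeat a pose let the fingers close. It gives the time, the measured TCP pose, the force, the opening and the grip force at its end, in the units of the state.
- robot.read_state(): the state, without advancing time (a new reading comes with each control period).
- robot.get_image(name): name is "scene" or "top" or "wrist"; returns (picture, depth): 480x640x3 uint8, red, green, blue; 480x640 float32, m along the optical axis (not along the pixel's ray), 0 where there is no reading.
- robot.get_calibration(name): a dict with "camera_matrix" (3x3 intrinsics, pixels), "xyz" and "attitude" of the camera in the world; the wrist camera has in their place "T_tool_cam" (4x4, takes a point from camera to tool coordinates, whose origin is the TCP and whose axes are the flange's). Camera axes: x right, y up, looking along -z (the intrinsics and any distortion apply to the point x, -y, -z); pixel columns grow to the right and rows downward; lengths in m; the calibration is good to about 2 mm. A picture is of the moment at which its call begins: read the wrist's pose just before it. get_calibration takes no time and is no camera call.
- robot.finish_job(): hands the job in; it is judged then, once.
The state is a dict: "time": time; "qpos": joint angles; "qd": joint speeds; "joint_torque": joint torques, N m; "ee_pos": TCP position; "orientation": TCP orientation; "wrist_force": force on the tool from outside, world axes, zero at the start; "torque": the same for the moment, N m; "opening": finger opening in m; "grip_force": force on a finger pad.
Only numpy, scipy, OpenCV 4.12 (cv2) and the standard library are available. Lean on these libraries where they do the work, as an engineer would, in place of code of your own. Each camera call takes 0.05 s, during which the arm holds its last target. There are 200 camera calls.

### The job

Flip the folded wire handle of the steel wash basket up with a fingertip, gently, without pinching it or shoving the basket along, and let go so that it stands upright by itself. Then pick the basket up by its handle and hang it on the hook of the drip stand with the hook in the raised kink in the middle of the handle, lowering it softly by feel until the hook carries the weight before you let go, so that it hangs still and level, clear of the tray. Do not bump the stand, tip the basket or disturb the other things.

Things in the scene. Friction and masses are not known exactly. Their poses are not given: they have to be found in the camera images.
- basket: Open rectangular steel wash basket, 120 (x) x 110 (y) x 75 mm high, walls 3 mm, 0.27 to 0.45 kg, glass vials fixed inside below the rim. Origin: centre of its underside, z up. Its wire handle (bail) lies folded out over the front (-x) wall, which roughly faces the robot. It stands loose on the table and slides if pushed with about 2 N.
- bail_hinge (a point): Middle of the bail's hinge, 68 mm above the basket's origin; the axis runs along the basket's y. The bail is 5 mm round wire: two legs at y = +-60 mm, 75 mm long, to a straight crossbar; the crossbar's middle steps outward to 85 mm in a kink with a flat top 16 mm wide and a foot 36 mm wide. The kink is for the hook; the shoulders (|y| 21 to 55 mm, in grey sleeves 8 mm thick) are for the gripper.
- bail (a joint): Bail angle in rad: 0 = folded level, pointing to the basket's -x; pi/2 = upright; stop at 1.75. Starts at 0.05 to 0.25. The stiff hinge (0.014 N m, under 0.5 N at the crossbar) keeps it where it is left. Folded, some 11 mm are open between wall and shoulders, and the kink juts 25 mm beyond the wall, free underneath for a fingertip tilted forward.
- bail_top (a point): Centre of the wire in the middle of the bail's kink, 85 mm from the hinge axis; moves with the bail.
- stand: Fixed drip stand: white tray 210 (x) x 150 (y) mm, rim 14 mm high, its centre 80 mm to -x of the origin, and an upright post of 14 mm diameter. Origin: foot of the post, at table height, z up. A hook of 8 mm bar juts from a black clamp (28 mm diameter) on the post to the stand's -x, at y = 0, over the tray. It bends at more than 12 N.
- post_top (a point): Top of the post, 230 mm above the table. The hook's seat (lowest point) is 92 mm to -x of the post's axis; towards the post the bar climbs 12 mm, outwards it turns up to a tip 116 mm out and 10 mm above the seat. The clamp's height differs each time and is NOT measured: the top of the seat lies 180 to 210 mm above the table. Find it by feel or sight.
- jar: Bystander: small jar with lid, 48 mm diameter, 60 mm high; origin at its underside.
- pen: Bystander: black marker pen lying down, 130 mm long, 12 mm thick; origin under its middle.
- dishes: Bystander: stack of glass dishes, 90 mm diameter, 42 mm high; origin at its underside.
- dropper: Bystander: amber dropper bottle, 36 mm diameter, 85 mm high; origin at its underside.
- beaker: Bystander: glass beaker, 70 mm diameter, 85 mm high; origin at its underside.
- reagent: Bystander: white reagent bottle, 60 mm diameter, 130 mm high; origin at its underside.
Things that resemble listed ones, but are neither listed nor needed, are in the scene too. Leave any red look-alike of the basket alone.

How it is judged:
By the outcome, as a careful person would: the job done as asked, in the order asked, and still so for the second after the job is handed in, with the robot touching nothing.
It also fails if it takes over 72 s, if anything falls off the work surface, if the arm or the gripper's body presses on something with over 40 N, if the wrist force passes 120 N, or if a joint passes its speed limit or range.

## Working session

There is one attempt and no reset: what is moved stays moved. The work goes in short steps, Python scripts to look and compute and a tool call to move; the robot and the scene stay as the last step left them, time stands still between calls to the robot, and variables do not carry over. Pictures are saved under pics/ and viewed, at most 10 in all, crops included, and the job is handed in when it is done.

Besides the shell and the picture viewer there is one more tool, called as name(argument=value, ...), one argument or row to a line, values as JSON. drive_tool: Moves the arm, as the interface text tells. Its arguments: {"type":"object","properties":{"motion":{"type":"array","items":{"type":"array","items":{"type":"number"}}},"newtons":{"type":"number"}},"required":["motion"]}

```bash
mkdir -p pics; ls; python3 - <<'E'
from station import robot
import cv2,numpy as np,pickle
np.set_printoptions(precision=4,suppress=True)
d={}
for n in("scene","top"):
    im,dp=robot.get_image(n);c=robot.get_calibration(n);d[n]=(im,dp,c);print(n,c)
    cv2.imwrite(f"pics/{n}0.png",im[:,:,::-1])
pickle.dump(d,open("d0.pkl","wb"))
print(robot.get_calibration("wrist"));print(robot.read_state())
E
```

```text
pics
scene {'camera_matrix': array([[613.5366,   0.    , 319.8819],
       [  0.    , 613.5366, 236.7306],
       [  0.    ,   0.    ,   1.    ]]), 'xyz': array([1.7235, 0.7109, 1.1332]), 'attitude': array([0.4457, 0.2244, 0.4045, 0.7664])}
top {'camera_matrix': array([[583.9469,   0.    , 314.1466],
       [  0.    , 583.9469, 237.1864],
       [  0.    ,   0.    ,   1.    ]]), 'xyz': array([ 0.2913, -0.002 ,  1.4891]), 'attitude': array([-0.6973, -0.0507,  0.0599,  0.7125])}
{'camera_matrix': array([[393.3412,   0.    , 327.3673],
       [  0.    , 393.3412, 231.4045],
       [  0.    ,   0.    ,   1.    ]]), 'T_tool_cam': array([[-0.0004,  0.9647,  0.2633,  0.0716],
       [ 1.    ,  0.0002,  0.0008,  0.0004],
       [ 0.0007,  0.2633, -0.9647, -0.1621],
       [ 0.    ,  0.    ,  0.    ,  1.    ]])}
{'time': 0.1, 'qpos': array([ 1.1088,  0.4118, -0.0127,  1.5969,  0.0056,  1.1343, -0.0822]), 'qd': array([-0.0013, -0.0015,  0.001 , -0.0015, -0.0002,  0.0006,  0.0008]), 'joint_torque': array([  0.0035, -58.9095,   0.6444, -29.1709,  -0.0537,   0.0145,
         0.    ]), 'ee_pos': array([ 0.2396, -0.5768,  0.2219]), 'orientation': array([-0.0007,  0.9807,  0.1956, -0.0002]), 'wrist_force': array([ 0.6989, -0.5338,  0.1215]), 'torque': array([-0.0052,  0.0386,  0.0578]), 'grip_force': 0.0, 'opening': 0.08815170051276146}
```

View pics/scene0.png

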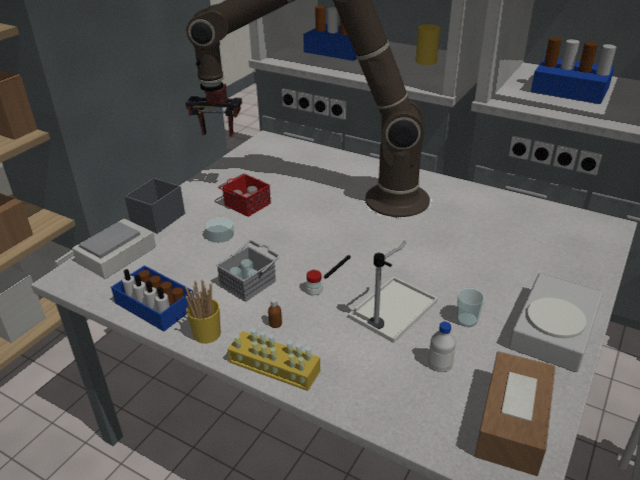

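View pics/top0.png

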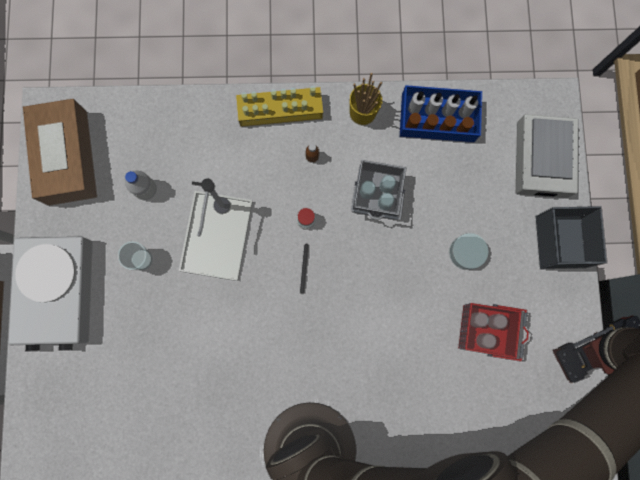

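The grey steel basket at top (381,190) and scene (247,272) fits the description. The red basket at top (495,332) is the look-alike, and the dark open box at (571,238) has no handle. The stand's tray is at (217,237) with its clamp and post near (207,185)–(222,205). I'll enlarge both for confirmation.

```bash
cat > h.py <<'E'
import numpy as np,cv2,pickle
from scipy.spatial.transform import Rotation as R
np.set_printoptions(precision=4,suppress=True)
def rot(q): return R.from_quat(np.r_[q[1:],q[0]]).as_matrix()
def cam(c,st=None):
    if "xyz" in c: return rot(c["attitude"]),np.array(c["xyz"])
    T=c["T_tool_cam"];Rt=rot(st["orientation"]);return Rt@T[:3,:3],np.array(st["ee_pos"])+Rt@T[:3,3]
def plane(c,uv,z,st=None):
    Rc,p=cam(c,st);K=c["camera_matrix"];uv=np.atleast_2d(np.float64(uv))
    d=np.c_[(uv[:,0]-K[0,2])/K[0,0],-(uv[:,1]-K[1,2])/K[1,1],-np.ones(len(uv))]@Rc.T
    return p+d*((z-p[2])/d[:,2])[:,None]
def cloud(c,dp,st=None):
    Rc,p=cam(c,st);K=c["camera_matrix"];v,u=np.mgrid[:480,:640]
    P=np.stack([(u-K[0,2])/K[0,0]*dp,-(v-K[1,2])/K[1,1]*dp,-dp],-1)@Rc.T+p
    P[dp==0]=np.nan;return P
def proj(c,P,st=None):
    Rc,p=cam(c,st);K=c["camera_matrix"];q=(np.atleast_2d(P)-p)@Rc
    return np.c_[K[0,0]*q[:,0]/-q[:,2]+K[0,2],K[1,1]*-q[:,1]/-q[:,2]+K[1,2]]
E
python3 - <<'E'
from h import *
d=pickle.load(open("d0.pkl","rb"))
im,dp,c=d["top"];P=cloud(c,dp)
def s(im,x0,y0,w,h,k):return cv2.resize(im[y0:y0+h,x0:x0+w,::-1],None,fx=k,fy=k,interpolation=cv2.INTER_CUBIC)
a=s(im,345,150,80,80,5);b=s(im,175,165,80,120,5)[:600]
si=d["scene"][0]
cc=s(si,210,235,80,70,5)
o=np.zeros((600,800,3),np.uint8);o[:400,:400]=a;o[:600,400:800]=b
cv2.imwrite("pics/crop1.png",o)
# basket rim points
zz=P[...,2];
for lo,hi,nm,(x0,x1,y0,y1) in[(.066,.085,"rim",(345,425,150,235)),(.003,.02,"tray",(170,265,180,290)),(.05,.12,"hook?",(170,265,165,290)),(.15,.26,"high",(170,265,165,290))]:
    m=np.zeros(zz.shape,bool);m[y0:y1,x0:x1]=1;m&=(zz>lo)&(zz<hi)
    Q=P[m];r=cv2.minAreaRect(Q[:,:2].astype(np.float32)*1000);print(nm,m.sum(),r,np.median(Q[:,2]))
print(plane(c,[[207,185],[222,205],[381,190]],0))
print("table",np.nanmedian(zz[240:300,340:420]))
E
```

```text
rim 544 ((629.1133422851562, -187.44686889648438), (125.35816955566406, 142.75315856933594), 79.08928680419922) 0.07575491939546453
tray 3893 ((539.5247802734375, 227.0748748779297), (244.59872436523438, 286.48065185546875), 89.49715423583984) 0.005657582438364228
hook? 40 ((609.1366577148438, 210.5339813232422), (6.988771915435791, 13.383882522583008), 32.74494552612305) 0.08839800938880005
high 363 ((563.7308959960938, 218.84951782226562), (124.24978637695312, 49.080718994140625), 5.721341609954834) 0.21690039038863285
[[ 0.6698  0.2528  0.    ]
 [ 0.6157  0.2136  0.    ]
 [ 0.6475 -0.2019  0.    ]]
table 4.430568476387897e-05
```

View pics/crop1.png

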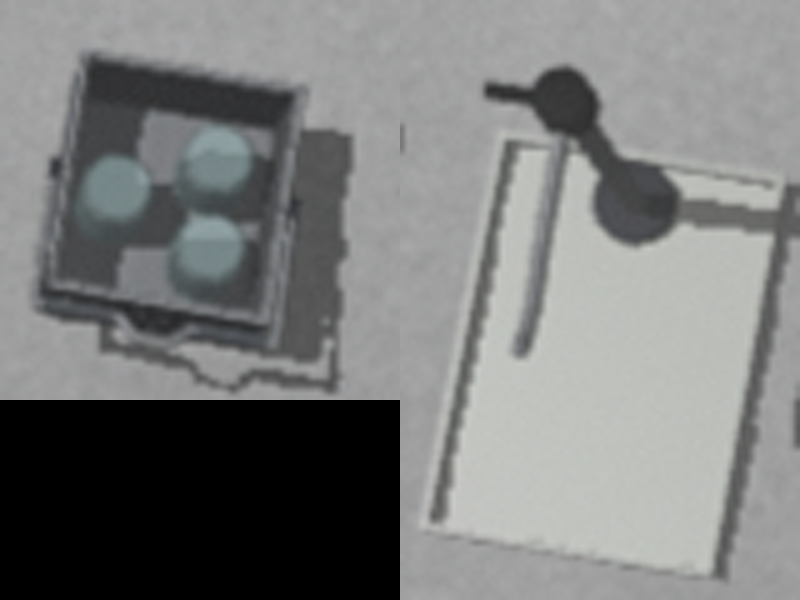

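Crop: the grey basket is confirmed, with its folded bail at the front, kink near full-image pixel (375,217), vials inside. The stand's post foot is at (222,206), clamp and post top at (208,185), hook tip near (199,235). Next I fit the numbers.

```bash
python3 - <<'E'
from h import *
d=pickle.load(open("d0.pkl","rb"))
im,dp,c=d["top"];P=cloud(c,dp);z=P[...,2]
cr=plane(c,[[362.6,161.4],[405.6,167.6],[400,215],[355,208]],.075);print("rim corners",cr,cr.mean(0),[np.linalg.norm(cr[i]-cr[i-1]) for i in range(4)])
tr=plane(c,[[196,192],[251.6,201],[240,280.4],[180,270.4]],.014);print("tray",tr,tr.mean(0),[np.linalg.norm(tr[i]-tr[i-1]) for i in range(4)])
print("foot",plane(c,[222.2,205.5],0.003),"top",plane(c,[207.8,185],.23))
def reg(x0,x1,y0,y1,lo,hi):
    m=np.zeros(z.shape,bool);m[y0:y1,x0:x1]=1;return m&(z>lo)&(z<hi)
m=reg(175,265,165,290,.16,.26);Q=P[m]
o=np.array(plane(c,[207.8,185],.23)[0]);u=tr[[2,3]].mean(0)-tr[[0,1]].mean(0);u/=np.linalg.norm(u);print("stand -x dir yaw",np.degrees(np.arctan2(-u[1],-u[0])))
s=(Q-o)[:,:2]@u[:2];t=(Q-o)[:,:2]@np.array([-u[1],u[0]])
for a in range(-20,130,6):
    k=(s>=a/1e3)&(s<(a+6)/1e3)
    if k.any():print(a,k.sum(),"z max/med %.4f %.4f"%(Q[k,2].max(),np.median(Q[k,2])),"t med %.4f"%np.median(t[k]))
m=reg(345,425,150,235,.066,.12);Q=P[m]
u=cr[[0,1]].mean(0)-cr[[2,3]].mean(0);u[2]=0;u/=np.linalg.norm(u);cen=cr.mean(0);v=np.array([-u[1],u[0],0]);print("basket yaw",np.degrees(np.arctan2(u[1],u[0])))
B=np.c_[(Q-cen)@u,(Q-cen)@v,Q[:,2]]
for a in range(-100,-50,4):
    k=(B[:,0]>=a/1e3)&(B[:,0]<(a+4)/1e3)
    if k.any():print(a,k.sum(),"z %.4f"%np.median(B[k,2]),"y",B[k,1].min(),np.median(B[k,1]),B[k,1].max())
print("ext",B.min(0),B.max(0))
E
```

```text
rim corners [[ 0.7039 -0.1486  0.075 ]
 [ 0.6858 -0.2558  0.075 ]
 [ 0.5653 -0.2363  0.075 ]
 [ 0.5852 -0.1256  0.075 ]] [ 0.635  -0.1916  0.075 ] [np.float64(0.12091449642488783), np.float64(0.10868267754786592), np.float64(0.12205312406850072), np.float64(0.11243699313696921)]
tray [[0.6482 0.2787 0.014 ]
 [0.6216 0.1354 0.014 ]
 [0.4173 0.1658 0.014 ]
 [0.4458 0.3172 0.014 ]] [0.5332 0.2242 0.014 ] [np.float64(0.2060543887017691), np.float64(0.1457403392449818), np.float64(0.20660562628657642), np.float64(0.1540502304692675)]
foot [[0.6137 0.2126 0.003 ]] top [[0.6113 0.2117 0.23  ]]
stand -x dir yaw -9.617252147339231
-20 3 z max/med 0.2303 0.2289 t med 0.0000
-14 21 z max/med 0.2349 0.2308 t med -0.0012
-8 50 z max/med 0.2359 0.2294 t med -0.0065
-2 65 z max/med 0.2395 0.2270 t med -0.0046
4 41 z max/med 0.2380 0.2282 t med 0.0019
10 20 z max/med 0.2331 0.2189 t med -0.0012
16 9 z max/med 0.2188 0.2135 t med -0.0017
22 10 z max/med 0.2217 0.2143 t med -0.0014
28 11 z max/med 0.2190 0.2141 t med -0.0015
34 8 z max/med 0.2172 0.2136 t med -0.0014
40 10 z max/med 0.2185 0.2145 t me
[... 646 characters left out ...]
1
-80 11 z 0.0903 y -0.009271221834729516 0.0074702311912681185 0.017939787681932676
-76 53 z 0.0878 y -0.05549362253959229 -0.020817221494149735 0.05787294354506509
-72 58 z 0.0883 y -0.058101991352916514 0.027456398955129295 0.06577310448311663
-68 15 z 0.0868 y -0.05785604896973165 0.04670343271676214 0.06650200853537294
-64 20 z 0.0806 y -0.05732398187423853 -0.022542357833195248 0.06426189930761209
-60 73 z 0.0762 y -0.055864205443764865 0.0012981661542186885 0.06506358608867294
-56 30 z 0.0770 y -0.05668591985804288 0.01272052086871517 0.06575577529701664
-52 13 z 0.0783 y -0.0586619718141037 -0.047736944765977334 0.06576255687630436
ext [-0.0833 -0.0597  0.066 ] [0.0653 0.0665 0.0984]
```

drive_tool(
  motion=[
    [0.034,-0.023,0,-6,0],
    [0.068,-0.046,0,-12,0],
    [0.101,-0.069,0,-18,0],
    [0.135,-0.092,0,-24,0],
    [0.169,-0.115,0,-30,0],
    [0.202,-0.138,0,-36,0],
    [0.236,-0.161,0,-42,0],
    [0.27,-0.184,0,-48,0],
    [0.304,-0.207,0,-54,0],
    [0.337,-0.231,0,-57,0],
  ],
)

```text
time: 0.93
ee_pos: [0.463, -0.2327, 0.2226]
orientation: [0.0, 0.767, 0.642, -0.0]
wrist_force: [1.0, -0.3, -0.9]
opening: 0.0249
grip_force: 0.0
```

drive_tool(
  motion=[
    [0.02,0.01,0.015,0,0],
    [0.04,0.02,0.03,0,0],
    [0.06,0.03,0.05,0,0],
    [0.075,0.032,0.07,0,0],
    [0.075,0.032,0.07,0,0],
    [0.075,0.032,0.07,0,0],
  ],
)

```text
time: 1.43
ee_pos: [0.5067, -0.1658, 0.1517]
orientation: [-0.001, 0.768, 0.641, -0.001]
wrist_force: [-0.4, -0.3, 1.0]
opening: 0.0007
grip_force: 0.0
```

```bash
cat > w.py <<'E'
from station import robot
from h import *
def shot(n):
    s=robot.read_state();im,dp=robot.get_image("wrist");c=robot.get_calibration("wrist")
    pickle.dump((im,dp,c,s),open(n+".pkl","wb"));cv2.imwrite(f"pics/{n}.png",im[:,:,::-1]);return im,dp,c,s
E
python3 - <<'E'
from w import *
im,dp,c,s=shot("w1");print(s["ee_pos"],s["wrist_force"])
print(proj(c,[s["ee_pos"],[.5538,-.1745,.0886]],s))
E
```

```text
[ 0.5067 -0.1658  0.1517] [-0.3688 -0.2922  1.0422]
[[327.204  290.4135]
 [407.5969 247.9791]]
```

View pics/w1.png

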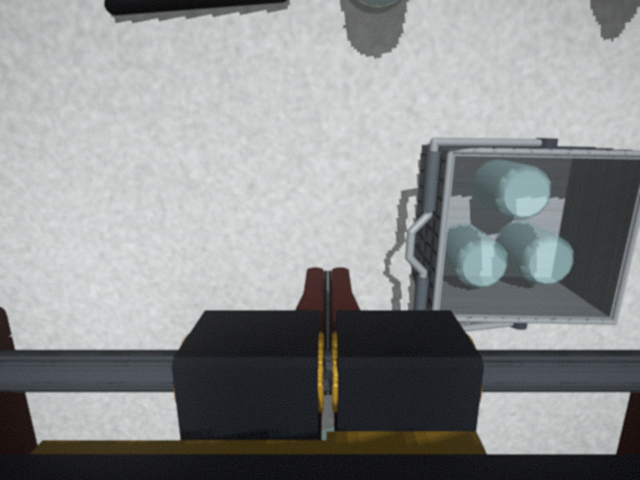

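The wrist view shows the kink flat centred at about (411,245), within 2 mm of my estimate. The finger backs taper, so I'll lift with the flat inner pad of the front finger, gripper open, and keep the rear finger above the rim.

drive_tool(
  motion=[
    [0.001,0.03,0,0,1],
    [0.0015,0.055,0,0,1],
    [0.0015,0.081,0,0,1],
    [0.0015,0.081,0,0,1],
    [0.0015,0.081,0,0,1],
    [0.0015,0.081,0.025,0,1],
    [0.0015,0.081,0.05,0,1],
    [0.0015,0.081,0.071,0,1],
    [0.0015,0.081,0.071,0,1],
    [0.0015,0.081,0.071,0,1],
  ],
)

```text
time: 2.32
ee_pos: [0.5859, -0.1805, 0.0818]
orientation: [-0.001, 0.769, 0.639, -0.001]
wrist_force: [0.3, 0.6, 0.8]
opening: 0.0637
grip_force: 0.0
```

```bash
python3 - <<'E'
from w import *
im,dp,c,s=shot("w2");print(s["ee_pos"],s["wrist_force"],s["torque"],s["opening"])
E
```

```text
[ 0.5859 -0.1805  0.0818] [0.313  0.5725 0.7962] [-0.0215 -0.0676 -0.028 ] 0.06372851311699008
```

View pics/w2.png

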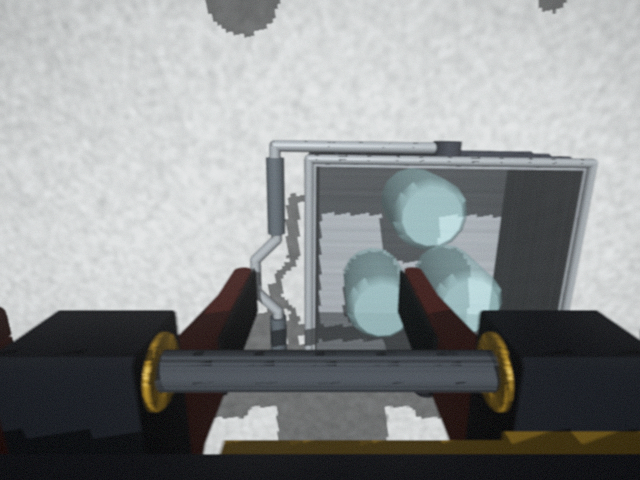

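The gripper was still opening, so I'll let it finish and look numerically.

drive_tool(
  motion=[
    [0,0,0,0,1],
    [0,0,0,0,1],
    [0,0,0,0,1],
    [0,0,0,0,1],
    [0,0,0,0,1],
    [0,0,0,0,1],
  ],
)

```text
time: 2.87
ee_pos: [0.5875, -0.1798, 0.0819]
orientation: [0.0, 0.768, 0.64, 0.0]
wrist_force: [-0.3, 0.5, -0.7]
opening: 0.0879
grip_force: 0.0
```

```bash
python3 - <<'E'
from w import *
im,dp,c,s=shot("w3");print(s["ee_pos"],s["wrist_force"],s["torque"],s["opening"])
cv2.imwrite("pics/w3c.png",cv2.resize(im[120:380,120:460,::-1],None,fx=2,fy=2))
# sleeve in depth: heights along bar
P=cloud(c,dp,s);
for u,v in[(275,180),(275,200),(276,220),(330,157)]:
    k=P[v-2:v+3,u-3:u+4].reshape(-1,3);k=k[k[:,2]>.05];print(u,v,np.median(k,0),k[:,2].max())
E
```

```text
[ 0.5875 -0.1798  0.0819] [-0.3479  0.5099 -0.7161] [-0.0271 -0.1021 -0.0078] 0.08789131031857875
275 180 [ 0.5739 -0.1285  0.0735] 0.07573005663995519
275 200 [ 0.5721 -0.137   0.0739] 0.07612302071812285
276 220 [ 0.5705 -0.1459  0.0737] 0.07541147709742493
330 157 [ 0.5991 -0.1234  0.0753] 0.07825686038669499
```

View pics/w3c.png

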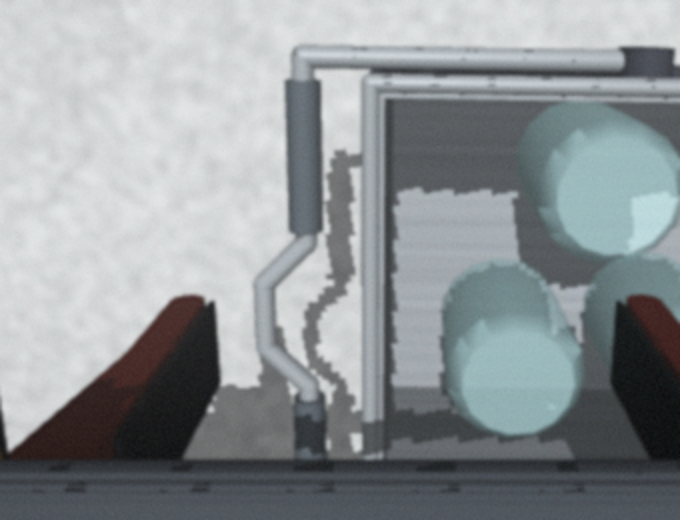

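The bail now lies lower (sleeve top about 0.0755, angle about 0.05), with the front finger outside the kink. I need the vial tops' height to know how deep the rear finger may go.

```bash
python3 - <<'E'
from w import *
im,dp,c,s=pickle.load(open("w3.pkl","rb"));P=cloud(c,dp,s)
def b(p):
    q=p-np.array([.6355,-.189,0]);a=np.radians(-10.1);return np.c_[q[:,0]*np.cos(a)+q[:,1]*np.sin(a),-q[:,0]*np.sin(a)+q[:,1]*np.cos(a),q[:,2]]
for n,(u,v) in dict(v1=(430,218),v2=(375,305),v3=(440,255),kink=(252,280),rimF=(306,200),rimL=(400,162),wallB=(590,180),tipL=(215,271),tipR=(438,271)).items():
    u=min(u,639);k=P[v-2:v+3,u-2:u+3].reshape(-1,3);print(n,np.median(b(k),0),b(k)[:,2].max())
d=pickle.load(open("d0.pkl","rb"));im,dp,c=d["top"];P=cloud(c,dp)
m=(im[150:230,345:415,2].astype(int)-im[150:230,345:415,0]>15);Q=P[150:230,345:415][m];print("vials top view",np.percentile(Q[:,2],[5,50,95,99.5]))
E
```

```text
v1 [0.0021 0.0268 0.0536] 0.05487508719421663
v2 [-0.0238 -0.02    0.0538] 0.05469653437919192
v3 [ 0.0187 -0.0041  0.0194] 0.0237852942643689
kink [-0.0839  0.0023  0.073 ] 0.07395150470737832
rimF [nan nan nan] nan
rimL [-0.018   0.0566  0.0771] 0.07791381099450112
wallB [0.1141 0.0388 0.0004] 0.07787373686035376
tipL [-0.0967  0.012   0.0861] 0.09013902014034098
tipR [-0.0017  0.0115  0.0866] 0.08969199937969138
vials top view [nan nan nan nan]
```

drive_tool(
  motion=[
    [0.0015,0,0.01,0,1],
    [0.0015,0,0.02,0,1],
    [0.0015,0.003,0.02,0,1],
    [0.0015,0.005,0.02,0,1],
    [0.0015,0.0065,0.02,0,1],
    [0.0015,0.0075,0.02,0,1],
    [0.0015,0.0085,0.02,0,1],
    [0.0015,0.0085,0.018,0,1],
    [0.0015,0.0087,0.015,0,1],
    [0.0015,0.009,0.012,0,1],
  ],
)

```text
time: 3.75
ee_pos: [0.5965, -0.1799, 0.0701]
orientation: [0.0, 0.768, 0.64, 0.0]
wrist_force: [-0.8, -0.6, -1.5]
opening: 0.0877
grip_force: 0.4
```

```bash
cat >> w.py <<'E'
B0=np.array([.6355,-.189,0]);A=np.radians(-10.1)
def b(p):
    q=np.atleast_2d(p)-B0;return np.c_[q[:,0]*np.cos(A)+q[:,1]*np.sin(A),-q[:,0]*np.sin(A)+q[:,1]*np.cos(A),q[:,2]]
def bail(n,show=True):
    im,dp,c,s=shot(n);P=cloud(c,dp,s);Q=b(P.reshape(-1,3))
    # far (+y) shoulder sleeve: y 25..52 ; far leg y 57..63
    print("ee",b(s["ee_pos"])[0],"F",s["wrist_force"],"T",s["torque"],"open",s["opening"])
    r=np.hypot(Q[:,0],Q[:,2]-.068)
    k=(Q[:,1]>.028)&(Q[:,1]<.048)&(r>.068)&(r<.084)&(Q[:,2]>.064)&(Q[:,0]<.04)
    if k.sum()>5:
        q=np.median(Q[k],0);print("sleeve",k.sum(),q,"theta",np.arctan2(q[2]-.068,-q[0]))
    k=(Q[:,1]>.02)&(Q[:,1]<.045)&(Q[:,2]>.07)&(abs(Q[:,0])<.075)&(Q[:,2]<.079);h=Q[k,0]
    if k.sum()>5:print("rim front x",np.percentile(h,[2,50,98]))
E
python3 -c "
from w import *
bail('w4')"
```

```text
ee [-0.04    0.0021  0.0701] F [-0.8173 -0.601  -1.4905] T [-0.0309  0.0843 -0.0285] open 0.08770804655395768
sleeve 912 [-0.0703  0.0382  0.0813] theta 0.18667728423197286
rim front x [-0.0669  0.0603  0.0647]
```

The bail is rising with the finger (contact 0.4 N). I'll carry on along the arc.

drive_tool(
  motion=[
    [0,0.0005,-0.003,0,1],
    [0,0.0012,-0.006,0,1],
    [0,0.002,-0.01,0,1],
    [0,0.0032,-0.014,0,1],
    [0,0.0045,-0.018,0,1],
    [0,0.0062,-0.022,0,1],
    [0,0.008,-0.026,0,1],
    [0,0.01,-0.03,0,1],
    [0,0.012,-0.0335,0,1],
    [0,0.0145,-0.037,0,1],
  ],
)

```text
time: 4.63
ee_pos: [0.6108, -0.1826, 0.1071]
orientation: [-0.0, 0.769, 0.64, -0.0]
wrist_force: [-2.4, -0.6, 1.3]
opening: 0.0879
grip_force: 1.3
```

```bash
python3 -c "
from w import *
bail('w5')"
```

```text
ee [-0.0254  0.002   0.1071] F [-2.4269 -0.5704  1.2505] T [0.0353 0.5788 0.007 ] open 0.08794235737186837
sleeve 889 [-0.0571  0.0382  0.1121] theta 0.657250327544097
rim front x [-0.0563  0.0621  0.0665]
```

drive_tool(
  motion=[
    [0,0.001,-0.004,0,1],
    [0,0.005,-0.008,0,1],
    [0,0.0095,-0.012,0,1],
    [0,0.0145,-0.016,0,1],
    [0,0.0195,-0.0195,0,1],
    [0,0.025,-0.023,0,1],
    [0,0.0305,-0.026,0,1],
    [0,0.0365,-0.029,0,1],
    [0,0.0425,-0.031,0,1],
    [0,0.049,-0.033,0,1],
  ],
)

```text
time: 5.52
ee_pos: [0.6597, -0.1916, 0.1398]
orientation: [0.0, 0.768, 0.64, 0.0]
wrist_force: [0.1, -0.3, -0.0]
opening: 0.0879
grip_force: 0.2
```

```bash
python3 -c "
from w import *
bail('w6')"
```

```text
ee [0.0243 0.0017 0.1398] F [ 0.0971 -0.2673 -0.0248] T [-0.0084  0.0169  0.0075] open 0.08788562099582876
sleeve 918 [-0.0126  0.0383  0.1432] theta 1.405073324605598
rim front x [-0.0536 -0.049   0.0694]
```

drive_tool(
  motion=[
    [0,0.005,-0.001,0,1],
    [0,0.01,-0.0015,0,1],
    [0,0.0145,-0.002,0,1],
    [0,0.018,-0.002,0,1],
    [0,0.018,-0.002,0,1],
    [0,0.01,-0.002,0,1],
    [0,0,-0.002,0,1],
    [0,-0.01,-0.002,0,1],
    [0,-0.018,-0.002,0,1],
    [0,-0.022,-0.002,0,1],
  ],
)

```text
time: 6.4
ee_pos: [0.6358, -0.1874, 0.1418]
orientation: [-0.0, 0.769, 0.64, -0.0]
wrist_force: [0.7, 0.2, 0.1]
opening: 0.0884
grip_force: 0.0
```

```bash
python3 - <<'E'
from w import *
bail('w7')
im,dp,c,s=pickle.load(open("w7.pkl","rb"));Q=b(cloud(c,dp,s).reshape(-1,3))
# +y rim/wall top band
k=(Q[:,2]>.07)&(Q[:,2]<.079)&(abs(Q[:,0])<.1)&(abs(Q[:,1])<.07);q=Q[k];print(k.sum(),q.min(0),q.max(0))
r=cv2.minAreaRect((q[:,:2]*1000).astype(np.float32));print(r)
# bail points
k=(Q[:,2]>.085)&(Q[:,2]<.16)&(abs(Q[:,0])<.025)&(Q[:,1]>-.02)&(Q[:,1]<.07);q=Q[k]
for z0 in np.arange(.085,.16,.01):
    w=(q[:,2]>=z0)&(q[:,2]<z0+.01)
    if w.any():print("%.3f"%z0,w.sum(),np.median(q[w],0),q[w].min(0)[:2],q[w].max(0)[:2])
E
```

```text
ee [0.     0.0017 0.1418] F [0.6613 0.1663 0.0946] T [-0.0486 -0.0764  0.0129] open 0.08836691103714263
sleeve 902 [0.0027 0.0382 0.1462] theta 1.6047421972828455
rim front x [-0.0538  0.0645  0.0692]
6718 [-0.0559 -0.0627  0.07  ] [0.0699 0.0638 0.0789]
((6.93011474609375, 0.5889968872070312), (126.47354888916016, 124.09578704833984), 88.61112976074219)
0.085 10 [0.0084 0.0626 0.0901] [0.0055 0.0603] [0.0093 0.0633]
0.095 11 [0.0074 0.063  0.0983] [0.0047 0.0616] [0.0084 0.0633]
0.105 13 [0.0069 0.0628 0.1089] [0.004  0.0603] [0.0081 0.0634]
0.115 16 [0.0062 0.0628 0.1195] [0.0035 0.06  ] [0.0073 0.0634]
0.125 16 [0.0057 0.0627 0.1308] [0.0029 0.06  ] [0.0065 0.0634]
0.135 502 [0.003  0.0467 0.1443] [-0.0024 -0.02  ] [0.0069 0.0634]
0.145 2113 [0.0023 0.0306 0.1467] [-0.0013 -0.02  ] [0.0067 0.0628]
0.155 219 [0.0012 0.0014 0.1554] [-0.0009 -0.0081] [0.0033 0.0117]
```

View pics/w7.png

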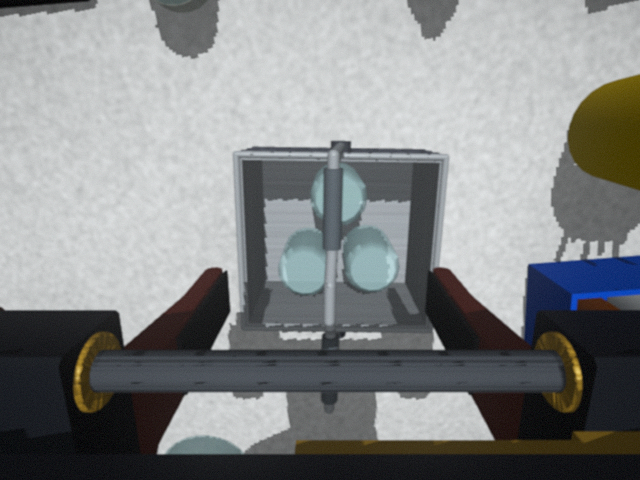

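The bail stands, leaning about 0.065 rad short of upright. One small nudge to centre it, release, then go to the −y shoulder.

drive_tool(
  motion=[
    [0,0.025,0,0,1],
    [0,0.038,0,0,1],
    [0,0.043,0,0,1],
    [0,0.046,0,0,1],
    [0,0.0485,0,0,1],
    [0,0.0485,0,0,1],
    [0,0.035,0,0,1],
    [0,0.018,0,0,1],
    [0,0.007,0,0,1],
    [0,0.007,0,0,1],
  ],
)

```text
time: 7.28
ee_pos: [0.6419, -0.1886, 0.1419]
orientation: [-0.0, 0.769, 0.64, -0.001]
wrist_force: [-0.3, -0.6, 0.1]
opening: 0.0878
grip_force: 0.0
```

```bash
cat >> w.py <<'E'
def stand(n):
    bail(n);im,dp,c,s=pickle.load(open(n+".pkl","rb"));Q=b(cloud(c,dp,s).reshape(-1,3))
    k=(Q[:,2]>.07)&(Q[:,2]<.079)&(abs(Q[:,0])<.1)&(abs(Q[:,1])<.07);print(cv2.minAreaRect((Q[k][:,:2]*1000).astype(np.float32)))
    k=(Q[:,2]>.085)&(Q[:,2]<.135)&(abs(Q[:,0])<.025)&(Q[:,1]>.058)&(Q[:,1]<.07);f=np.polyfit(Q[k,2],Q[k,0],1);print("leg slope",f[0],"x at hinge",np.polyval(f,.068))
    k=(Q[:,2]>.15)&(Q[:,2]<.16)&(abs(Q[:,0])<.025)&(abs(Q[:,1])<.02);print("kink",Q[k].min(0),Q[k].max(0))
E
python3 -c "
from w import *
stand('w8')"
```

```text
ee [0.0063 0.0015 0.1419] F [-0.3016 -0.6462  0.1475] T [-0.0035 -0.0253 -0.0496] open 0.08775770306057713
sleeve 906 [0.0093 0.0382 0.1463] theta 1.688874739798166
rim front x [-0.0537 -0.0488  0.0692]
((7.020469665527344, 0.9547500610351562), (125.62725830078125, 124.16622161865234), 88.728271484375)
leg slope 0.020953568306743293 x at hinge 0.0073796735046862605
kink [ 0.0061 -0.0135  0.15  ] [0.0113 0.017  0.1575]
```

drive_tool(
  motion=[
    [-0.02,0.002,0,0,1],
    [-0.041,0.002,0,0,1],
    [-0.041,0.002,0.008,0,1],
    [-0.041,0.002,0.015,0,0.5],
    [-0.041,0.002,0.015,0,0.3],
    [-0.041,0.002,0.015,0,0.2],
    [-0.041,0.002,0.015,0,0.15],
    [-0.041,0.002,0.015,0,0.12],
    [-0.041,0.002,0.015,0,0],
    [-0.041,0.002,0.015,0,0],
  ],
  newtons=40,
)

```text
time: 8.17
ee_pos: [0.639, -0.2291, 0.1269]
orientation: [0.0, 0.768, 0.64, 0.0]
wrist_force: [-0.4, 1.0, 0.3]
opening: 0.0448
grip_force: 0.0
```

drive_tool(
  motion=[
    [0,0,0,0,0],
    [0,0,0,0,0],
    [0,0,0,0,0],
    [0,0,0,0,0],
    [0,0,0,0,0],
  ],
  newtons=45,
)

```text
time: 8.58
ee_pos: [0.6387, -0.2294, 0.1267]
orientation: [0.0, 0.768, 0.64, -0.0]
wrist_force: [-0.0, 0.5, 0.2]
opening: 0.0111
grip_force: 0.1
```

```bash
python3 -c "
from w import *
stand('w9')"
```

```text
ee [ 0.0102 -0.0392  0.1267] F [-0.0059  0.486   0.1903] T [-0.0168 -0.0073  0.0467] open 0.0111147686634521
sleeve 1377 [0.0103 0.0382 0.1463] theta 1.702032387402065
rim front x [-0.0537 -0.0488  0.0692]
((7.185543060302734, 3.6718063354492188), (120.31352233886719, 124.29409790039062), 88.73829650878906)
leg slope 0.023060294654393937 x at hinge 0.00641605365535989
kink [ 0.0071 -0.0139  0.15  ] [0.0123 0.017  0.1572]
```

Almost closed: finish the grip, then lift a little.

drive_tool(
  motion=[
    [0,0,0,0,0],
    [0,0,0,0,0],
    [0,0,0,0,0],
    [0,0,0,0,0],
    [0,0,-0.003,0,0],
    [0,0,-0.006,0,0],
    [0,0,-0.01,0,0],
    [0,0,-0.015,0,0],
    [0,0,-0.02,0,0],
    [0,0,-0.02,0,0],
  ],
)

```text
time: 9.47
ee_pos: [0.6394, -0.2295, 0.1482]
orientation: [0.001, 0.768, 0.64, 0.001]
wrist_force: [0.9, -0.0, -2.5]
opening: 0.0066
grip_force: 45.0
```

```bash
cat > lv.py <<'E'
from w import *
def lev(n):
    im,dp,c,s=shot(n);ee=s["ee_pos"];P=cloud(c,dp,s)
    a=R.from_matrix(rot(s["orientation"])).as_matrix();Q=(P.reshape(-1,3)-ee)@a  # tool coords: x along basket y, y along basket x, z down
    print("ee",ee,"F",s["wrist_force"],"T",s["torque"],"open",s["opening"],s["grip_force"])
    # sleeve far: tool x 60..95 ; top surface
    for nm,x0,x1,y0,y1,z0,z1 in[("sleeveFar",.065,.09,-.02,.02,-.04,.01),("kink",.033,.049,-.02,.02,-.05,-.02),("rimFar",.09,.106,-.05,.05,.03,.09),("rimF-",.05,.09,-.075,-.05,.03,.09),("rimF+",.05,.09,.05,.075,.03,.09)]:
        k=(Q[:,0]>x0)&(Q[:,0]<x1)&(Q[:,1]>y0)&(Q[:,1]<y1)&(Q[:,2]>z0)&(Q[:,2]<z1)
        if k.sum()<8: print(nm,"few");continue
        q=Q[k];h=np.percentile(q[:,2],5);t=q[q[:,2]<h+.006]
        print(nm,len(t),np.median(t,0),"top",h,"dz/dx",np.polyfit(t[:,0],t[:,2],1)[0],"dz/dy",np.polyfit(t[:,1],t[:,2],1)[0])
E
python3 -c "
from lv import *
lev('w10')"
```

```text
ee [ 0.6394 -0.2295  0.1482] F [ 0.8692 -0.0345 -2.5062] T [-0.0785 -0.1198  0.0156] open 0.006594666209837543 44.986411929130554
sleeveFar 1688 [ 0.0779  0.0004 -0.0184] top -0.019735361087002856 dz/dx 0.016447206708052407 dz/dy -0.023434647054790658
kink 618 [ 0.0412  0.0007 -0.0277] top -0.028793276944675882 dz/dx 0.02328791199977965 dz/dy 0.11446776456895359
rimFar 1973 [ 0.0932 -0.0063  0.0518] top 0.05040869727258646 dz/dx -0.13545052420593104 dz/dy -0.0028230896856229187
rimF- 906 [ 0.0705 -0.0619  0.0516] top 0.05032985860017276 dz/dx 0.010721281039402585 dz/dy 0.6527906698577325
rimF+ 889 [0.0705 0.0554 0.0516] top 0.050288679835074485 dz/dx 0.007913551900978798 dz/dy -0.6279807387855806
```

The basket is held and level (slope about 0.01), with the kink 41 mm ahead of the TCP along tool x. Next I carry it up and over to a point beyond the hook tip.

drive_tool(
  motion=[
    [0,0,-0.006,0,0],
    [0,0,-0.016,0,0],
    [0.003,-0.003,-0.028,0,0],
    [0.012,-0.01,-0.04,0,0],
    [0.026,-0.02,-0.05,0,0],
    [0.043,-0.032,-0.058,0,0],
    [0.061,-0.045,-0.062,0,0],
    [0.079,-0.058,-0.062,0,0],
    [0.097,-0.072,-0.062,0,0],
    [0.115,-0.086,-0.062,0,0],
  ],
)

```text
time: 10.35
ee_pos: [0.5743, -0.0988, 0.2103]
orientation: [0.001, 0.768, 0.64, 0.001]
wrist_force: [-0.2, 0.9, -2.5]
opening: 0.0062
grip_force: 45.0
```

drive_tool(
  motion=[
    [0.018,-0.014,0,0,0],
    [0.036,-0.028,0,0,0],
    [0.054,-0.042,0,0,0],
    [0.072,-0.056,0,0,0],
    [0.09,-0.07,0,0,0],
    [0.108,-0.084,0,0,0],
    [0.126,-0.098,0,0,0],
    [0.144,-0.112,0,0,0],
    [0.162,-0.126,0,0,0],
    [0.18,-0.14,0,0,0],
  ],
)

```text
time: 11.18
ee_pos: [0.4687, 0.1033, 0.21]
orientation: [0.001, 0.768, 0.64, 0.001]
wrist_force: [-0.6, 0.2, -2.9]
opening: 0.0068
grip_force: 45.0
```

drive_tool(
  motion=[
    [0.017,-0.01,0,0,0],
    [0.034,-0.018,0,0,0],
    [0.05,-0.024,0,0,0],
    [0.064,-0.028,0,0,0],
    [0.076,-0.031,0,0,0],
    [0.085,-0.032,0,0,0],
    [0.091,-0.032,0,0,0],
    [0.094,-0.032,0,0,0],
    [0.094,-0.032,0,0,0],
    [0.094,-0.032,0,0,0],
  ],
)

```text
time: 12.02
ee_pos: [0.4555, 0.1994, 0.2087]
orientation: [0.0, 0.769, 0.64, -0.0]
wrist_force: [-0.3, 0.2, -3.1]
opening: 0.0067
grip_force: 45.0
```

```bash
python3 - <<'E'
from lv import *
lev('w11')
im,dp,c,s=pickle.load(open("w11.pkl","rb"));P=cloud(c,dp,s)
# hook: points z .195-.235 away from basket; stand frame
o=np.array([.6113,.2117]);a=np.radians(-10.6);u=-np.array([np.cos(a),np.sin(a)]);t=np.array([-u[1],u[0]])
Q=P.reshape(-1,3);S=(Q[:,:2]-o)@u;T=(Q[:,:2]-o)@t
k=(Q[:,2]>.19)&(Q[:,2]<.24)&(abs(T)<.02)&(S<.122)
for x in range(10,122,8):
    w=k&(S>=x/1e3)&(S<(x+8)/1e3)
    if w.sum()>2:print(x,w.sum(),"ztop %.4f med %.4f"%(np.percentile(Q[w,2],95),np.median(Q[w,2])),"T %.4f %.4f"%(np.percentile(T[w],5),np.percentile(T[w],95)))
im,dp=robot.get_image("scene");c=robot.get_calibration("scene")
pickle.dump((im,dp,c),open("s11.pkl","wb"))
cv2.imwrite("pics/s11.png",cv2.resize(im[200:350,300:480,::-1],None,fx=4,fy=4,interpolation=cv2.INTER_CUBIC))
E
```

```text
ee [0.4555 0.1994 0.2087] F [-0.2537  0.1628 -3.0613] T [-0.1872 -0.0863 -0.0012] open 0.006704538258332874 44.992003440856934
sleeveFar 1686 [ 0.0781  0.0004 -0.0183] top -0.01978361753290434 dz/dx 0.020174965214077592 dz/dy 0.0008745119353601527
kink 652 [ 0.0414  0.0007 -0.0276] top -0.028844862995426716 dz/dx 0.026244568992255864 dz/dy -0.06908810030308801
rimFar 1992 [ 0.0931 -0.0063  0.052 ] top 0.050582275800530506 dz/dx -0.13069465248882886 dz/dy 0.0053379793925758205
rimF- 898 [ 0.0705 -0.0622  0.0515] top 0.050143021281704524 dz/dx 0.012098225798066173 dz/dy 0.6437646443752554
rimF+ 887 [0.0705 0.0552 0.0519] top 0.050651139184610436 dz/dx 0.014397497748847144 dz/dy -0.6014589431691039
18 13 ztop 0.2147 med 0.2140 T -0.0064 0.0014
26 380 ztop 0.2162 med 0.2149 T -0.0063 0.0006
34 418 ztop 0.2157 med 0.2144 T -0.0064 0.0007
42 411 ztop 0.2151 med 0.2136 T -0.0064 0.0006
50 397 ztop 0.2145 med 0.2131 T -0.0063 0.0005
58 401 ztop 0.2139 med 0.2124 T -0.0064 0.0009
66 417 ztop 0.2129 med 0.2109 T -0.0063 0.0006
74 411 ztop 0.2107 med 0.2088 T -0.0064 0.0007
82 393 ztop 0.2085 med 0.2067 T -0.0063 0.0007
90 318 ztop 0.2086 med 0.2065 T -0.0064 0.0006
98 311 ztop 0.2120 med 0.2095 T -0.0064 0.0005
106 354 ztop 0.2164 med 0.2146 T -0.0064 0.0004
114 42 ztop 0.2149 med 0.2135 T -0.0050 -0.0008
```

View pics/w11.png

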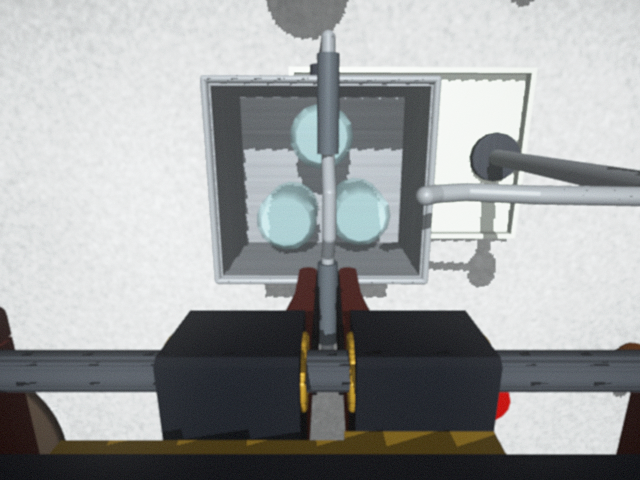

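The wrist view shows the hook tip at (425,195), the kink at (328,190) and the basket hanging level. The hook line lies 2 mm off the kink centre, seat top about 0.2075. Now I thread the kink over the tip to the seat at the present height (16 mm clearance).

drive_tool(
  motion=[
    [0.002,0.003,0,0,0],
    [0.002,0.01,0,0,0],
    [0.002,0.019,0,0,0],
    [0.002,0.028,0,0,0],
    [0.002,0.038,0,0,0],
    [0.002,0.047,0,0,0],
    [0.002,0.054,0,0,0],
    [0.002,0.058,0,0,0],
    [0.002,0.06,0,0,0],
    [0.002,0.06,0,0,0],
  ],
)

```text
time: 12.95
ee_pos: [0.5151, 0.1909, 0.2085]
orientation: [-0.0, 0.769, 0.64, -0.0]
wrist_force: [-0.0, -0.1, -1.8]
opening: 0.0069
grip_force: 45.0
```

drive_tool(
  motion=[
    [0,0,0.004,0,0],
    [0,0,0.008,0,0],
    [0,0,0.012,0,0],
    [0,0,0.015,0,0],
    [0,0,0.017,0,0],
    [0,0,0.017,0,0],
    [0,0,0.017,0,0],
  ],
)

```text
time: 13.53
ee_pos: [0.5148, 0.191, 0.1915]
orientation: [-0.0, 0.768, 0.64, -0.0]
wrist_force: [0.3, -0.0, -2.8]
opening: 0.0068
grip_force: 45.0
```

```bash
python3 - <<'E'
from lv import *
lev('w12')
im,dp,c,s=pickle.load(open("w12.pkl","rb"));P=cloud(c,dp,s)
o=np.array([.6113,.2117]);a=np.radians(-10.6);u=-np.array([np.cos(a),np.sin(a)]);t=np.array([-u[1],u[0]])
Q=P.reshape(-1,3);S=(Q[:,:2]-o)@u;T=(Q[:,:2]-o)@t
for n,k in(("hook",(Q[:,2]>.195)&(Q[:,2]<.22)&(abs(T+.003)<.008)&(S<.13)&(S>.05)),("kink",(Q[:,2]>.214)&(Q[:,2]<.235)&(abs(T+.003)<.03)&(abs(S-.09)<.012))):
  for x in range(50,125,6):
    w=k&(S>=x/1e3)&(S<(x+6)/1e3)
    if w.sum()>2:print(n,x,w.sum(),"ztop %.4f med %.4f"%(np.percentile(Q[w,2],95),np.median(Q[w,2])),"T %.4f %.4f"%(np.percentile(T[w],5),np.percentile(T[w],95)))
E
```

```text
ee [0.5148 0.191  0.1915] F [ 0.3198 -0.0059 -2.825 ] T [-0.199   0.0372 -0.0297] open 0.00683043465734422 44.98951613903046
sleeveFar 1695 [ 0.0779  0.0004 -0.0184] top -0.019748438710988445 dz/dx 0.01369623400937983 dz/dy -0.014628166362836422
kink 798 [ 0.0412  0.     -0.0274] top -0.028629112096236677 dz/dx 0.014657560122050273 dz/dy -0.1920326412793436
rimFar 1969 [ 0.0931 -0.0058  0.0519] top 0.05050947811185383 dz/dx -0.15949670875842684 dz/dy 0.0029798302338887406
rimF- 906 [ 0.0705 -0.0616  0.0516] top 0.050229745155735056 dz/dx 0.013729573490291793 dz/dy 0.6887217327744296
rimF+ 889 [0.0705 0.0557 0.0518] top 0.05050737196073101 dz/dx 0.014704101710288938 dz/dy -0.6373073562227993
hook 50 363 ztop 0.2149 med 0.2133 T -0.0065 0.0004
hook 56 362 ztop 0.2143 med 0.2129 T -0.0065 0.0005
hook 62 354 ztop 0.2136 med 0.2122 T -0.0065 0.0004
hook 68 357 ztop 0.2122 med 0.2106 T -0.0065 0.0005
hook 74 345 ztop 0.2107 med 0.2092 T -0.0065 0.0005
hook 80 337 ztop 0.2092 med 0.2076 T -0.0065 0.0004
hook 86 523 ztop 0.2199 med 0.2190 T -0.0102 0.0038
hook 92 392 ztop 0.2194 med 0.2082 T -0.0087 0.0024
hook 98 347 ztop 0.2111 med 0.2092 T -0.0065 0.0004
hook 104 383 ztop 0.2160 med 0.2130 T -0.0065 0.0003
hook 110 220 ztop 0.2166 med 0.2152 T -0.0064 0.0003
kink 74 49 ztop 0.2316 med 0.2238 T 0.0266 0.0270
kink 80 209 ztop 0.2329 med 0.2251 T 0.0265 0.0270
kink 86 840 ztop 0.2204 med 0.2190 T -0.0148 0.0102
kink 92 295 ztop 0.2319 med 0.2185 T -0.0134 0.0270
kink 98 106 ztop 0.2328 med 0.2263 T 0.0265 0.0270
```

Kink bottom is about 7 mm above the seat and centred on it to within 1 mm. I lower by feel from here.

drive_tool(
  motion=[
    [0,0,0.002,0,0],
    [0,0,0.004,0,0],
    [0,0,0.005,0,0],
    [0,0,0.005,0,0],
  ],
)

```text
time: 13.92
ee_pos: [0.5147, 0.1909, 0.1863]
orientation: [-0.0, 0.768, 0.64, -0.0]
wrist_force: [0.6, 0.4, -1.9]
opening: 0.0068
grip_force: 45.0
```

drive_tool(
  motion=[
    [0,0,0.0005,0,0],
    [0,0,0.001,0,0],
    [0,0,0.001,0,0],
    [0,0,0.001,0,0],
  ],
)

```text
time: 14.25
ee_pos: [0.5148, 0.191, 0.1856]
orientation: [0.0, 0.768, 0.64, -0.0]
wrist_force: [0.1, 0.4, -2.8]
opening: 0.0065
grip_force: 45.0
```

drive_tool(
  motion=[
    [0,0,0.0005,0,0],
    [0,0,0.001,0,0],
    [0,0,0.001,0,0],
    [0,0,0.001,0,0],
  ],
)

```text
time: 14.58
ee_pos: [0.5148, 0.191, 0.1846]
orientation: [0.0, 0.768, 0.64, -0.0]
wrist_force: [-0.6, 0.1, -2.3]
opening: 0.0071
grip_force: 45.0
```

drive_tool(
  motion=[
    [0,0,0.0005,0,0],
    [0,0,0.001,0,0],
    [0,0,0.001,0,0],
    [0,0,0.001,0,0],
  ],
)

```text
time: 14.92
ee_pos: [0.5148, 0.191, 0.1836]
orientation: [-0.0, 0.768, 0.64, -0.0]
wrist_force: [-1.4, 0.2, -2.6]
opening: 0.007
grip_force: 45.0
```

drive_tool(
  motion=[
    [0,0,0.0005,0,0],
    [0,0,0.0005,0,0],
    [0,0,0.0005,0,0],
    [0,0,0.0005,0,0],
  ],
)

```text
time: 15.25
ee_pos: [0.5149, 0.191, 0.1832]
orientation: [0.0, 0.769, 0.64, 0.0]
wrist_force: [0.3, 0.0, -3.2]
opening: 0.0067
grip_force: 45.0
```

```bash
python3 -c "
from lv import *
lev('w13')
print(np.mean([ (robot.get_image('wrist'),robot.read_state()['wrist_force'])[1] for _ in range(4)],0))"
```

```text
ee [0.5149 0.191  0.1832] F [ 0.3487  0.0231 -3.2471] T [-0.128  -0.1354  0.0295] open 0.006668230571001465 44.989580512046814
sleeveFar 1694 [ 0.0779  0.0004 -0.0185] top -0.019877440471300765 dz/dx 0.013335591512320761 dz/dy -0.014593748684436674
kink 1867 [ 0.0412 -0.0007 -0.0275] top -0.03153783520648337 dz/dx 0.007502182483182661 dz/dy 0.08754581939669989
rimFar 1946 [ 0.0931 -0.0063  0.0517] top 0.05039454521474269 dz/dx -0.13303655154488195 dz/dy -5.887422750641423e-05
rimF- 900 [ 0.0705 -0.0616  0.0514] top 0.05022988612721321 dz/dx 0.00801585492486606 dz/dy 0.6254416318228867
rimF+ 890 [0.0705 0.0557 0.0516] top 0.050421337785245504 dz/dx 0.008637462750642541 dz/dy -0.6228088613667139
[ 0.142  -0.2139 -2.733 ]
```

drive_tool(
  motion=[
    [0,0,0.0005,0,0],
    [0,0,0.0005,0,0],
    [0,0,0.0005,0,0],
    [0,0,0.0005,0,0],
  ],
)

```text
time: 15.83
ee_pos: [0.5149, 0.1911, 0.1827]
orientation: [0.0, 0.768, 0.64, 0.0]
wrist_force: [0.8, 0.3, -1.7]
opening: 0.0068
grip_force: 45.0
```

drive_tool(
  motion=[
    [0,0,0.0005,0,0],
    [0,0,0.0005,0,0],
    [0,0,0.0005,0,0],
    [0,0,0.0005,0,0],
  ],
)

```text
time: 16.17
ee_pos: [0.5149, 0.1911, 0.1823]
orientation: [0.0, 0.768, 0.64, 0.0]
wrist_force: [0.5, -1.2, 0.3]
opening: 0.0067
grip_force: 45.0
```

drive_tool(
  motion=[
    [0,0,0.0005,0,0],
    [0,0,0.0005,0,0],
    [0,0,0.0005,0,0],
    [0,0,0.0005,0,0],
  ],
)

```text
time: 16.5
ee_pos: [0.5149, 0.1911, 0.1818]
orientation: [0.0, 0.768, 0.64, 0.0]
wrist_force: [-0.1, 0.1, 1.7]
opening: 0.0066
grip_force: 45.0
```

Contact: the force went from −2.7 to about +1.7 N, so the hook carries everything plus a slight press. I back off 0.4 mm and check.

drive_tool(
  motion=[
    [0,0,-0.0004,0,0],
    [0,0,-0.0004,0,0],
    [0,0,-0.0004,0,0],
  ],
)

```text
time: 16.75
ee_pos: [0.5149, 0.1911, 0.1821]
orientation: [0.0, 0.768, 0.64, 0.0]
wrist_force: [0.2, 0.5, 0.2]
opening: 0.0067
grip_force: 45.0
```

```bash
python3 -c "
from lv import *
lev('w14')
S=[ (robot.get_image('wrist'),robot.read_state())[1] for _ in range(5)]
print(np.mean([np.r_[s['wrist_force'],s['torque']] for s in S],0))"
```

```text
ee [0.5149 0.1911 0.1821] F [0.1721 0.5075 0.2126] T [ 0.1431 -0.0976 -0.0112] open 0.006670605119083927 44.990578293800354
sleeveFar 1726 [ 0.0779  0.0004 -0.0199] top -0.02134064024374916 dz/dx -0.00828815629181731 dz/dy -0.016486448926811365
kink 1914 [ 0.0412 -0.0003 -0.0285] top -0.03255287191614143 dz/dx 0.0068534271820956455 dz/dy 0.0900633526404624
rimFar 1966 [ 0.0944 -0.006   0.05  ] top 0.04867110362311643 dz/dx -0.15111570496612373 dz/dy -0.00015031397224366636
rimF- 899 [ 0.071  -0.0616  0.0501] top 0.048870010214705474 dz/dx -0.004579342271906889 dz/dy 0.6572916383336167
rimF+ 898 [0.071  0.0557 0.0504] top 0.0491268182341799 dz/dx -0.0024623070356259496 dz/dy -0.6454794732037544
[-0.0449  1.325   0.7295  0.1355 -0.1777 -0.0154]
```

drive_tool(
  motion=[
    [0,0,0,0,0],
    [0,0,0,0,0.09],
    [0,0,0,0,0.1],
    [0,0,0,0,0.12],
    [0,0,0,0,0.15],
    [0,0,0,0,0.2],
    [0,0,0,0,0.3],
    [0,0,0,0,0.4],
    [0,0,0,0,0.5],
    [0,0,0,0,0.5],
  ],
  newtons=5,
)

```text
time: 17.88
ee_pos: [0.5148, 0.191, 0.182]
orientation: [0.0, 0.769, 0.64, -0.0]
wrist_force: [-0.2, -0.3, 0.0]
opening: 0.0406
grip_force: 0.0
```

```bash
python3 -c "
from lv import *
lev('w15')"
```

```text
ee [0.5148 0.191  0.182 ] F [-0.2192 -0.2756  0.0457] T [-0.0025 -0.0367 -0.0373] open 0.040606236708152756 0.0
sleeveFar 1713 [ 0.0781  0.001  -0.02  ] top -0.021409937134866542 dz/dx -0.006122670279665784 dz/dy 0.0024764341035428176
kink 1920 [ 0.0413 -0.0003 -0.0285] top -0.03261367211960922 dz/dx -0.00591218893688262 dz/dy 0.088652652584405
rimFar 1957 [ 0.0944 -0.0047  0.05  ] top 0.04825565672014684 dz/dx -0.27529323534222955 dz/dy -0.02055398853194655
rimF- 913 [ 0.0705 -0.0593  0.0516] top 0.050349152305312325 dz/dx -0.0014636613663253206 dz/dy 0.6296956063547323
rimF+ 905 [0.071  0.058  0.0488] top 0.04753451655224551 dz/dx -0.008680250420166858 dz/dy -0.6111554645616092
```

It hangs free and near level (about 1.4°). I withdraw straight up.

drive_tool(
  motion=[
    [0,0,-0.004,0,0.5],
    [0,0,-0.012,0,0.5],
    [0,0,-0.024,0,0.5],
    [0,0,-0.04,0,0.5],
    [0,0,-0.06,0,0.5],
    [0,0,-0.085,0,0.5],
    [-0.01,0,-0.11,0,0.5],
    [-0.02,0,-0.13,0,0.5],
    [-0.04,0,-0.14,0,0.5],
    [-0.06,0,-0.14,0,0.5],
  ],
)

```text
time: 18.77
ee_pos: [0.5048, 0.1328, 0.3261]
orientation: [0.001, 0.768, 0.641, 0.003]
wrist_force: [-0.9, -0.7, 0.9]
opening: 0.0441
grip_force: 0.0
```

drive_tool(
  motion=[
    [0,0,0,0,0.5],
    [0,0,0,0,0.5],
    [0,0,0,0,0.5],
    [0,0,0,0,0.5],
    [0,0,0,0,0.5],
    [0,0,0,0,0.5],
    [0,0,0,0,0.5],
    [0,0,0,0,0.5],
    [0,0,0,0,0.5],
    [0,0,0,0,0.5],
  ],
)

```text
time: 19.6
ee_pos: [0.5039, 0.1321, 0.322]
orientation: [-0.0, 0.768, 0.64, -0.0]
wrist_force: [0.8, -0.7, -0.0]
opening: 0.044
grip_force: 0.0
```

```bash
python3 - <<'E'
from lv import *
for n in("w16","w17"):
    im,dp,c,s=shot(n);Q=cloud(c,dp,s).reshape(-1,3)-[.5215,.2313,0]
    a=np.radians(-10.5);x=Q[:,0]*np.cos(a)+Q[:,1]*np.sin(a);y=-Q[:,0]*np.sin(a)+Q[:,1]*np.cos(a)
    for nm,k in(("front",(abs(x+.06)<.01)&(abs(y)<.045)),("back",(abs(x-.06)<.01)&(abs(y)<.045)),("left",(abs(y-.055)<.006)&(abs(x)<.04)),("right",(abs(y+.055)<.006)&(abs(x)<.04))):
        k&=(Q[:,2]>.11)&(Q[:,2]<.15);print(n,nm,k.sum(),np.percentile(Q[k,2],90) if k.any() else 0)
im,dp=robot.get_image("scene");cv2.imwrite("pics/s17.png",cv2.resize(im[180:360,280:500,::-1],None,fx=3.3,fy=3.3,interpolation=cv2.INTER_CUBIC))
E
```

```text
w16 front 1105 0.13112572819820165
w16 back 904 0.1346989824895531
w16 left 1090 0.13330957536819552
w16 right 602 0.13296941151554426
w17 front 1105 0.13115673655542726
w17 back 907 0.1348471436568024
w17 left 1093 0.13341754328763084
w17 right 604 0.13298043200350929
```

View pics/s17.png

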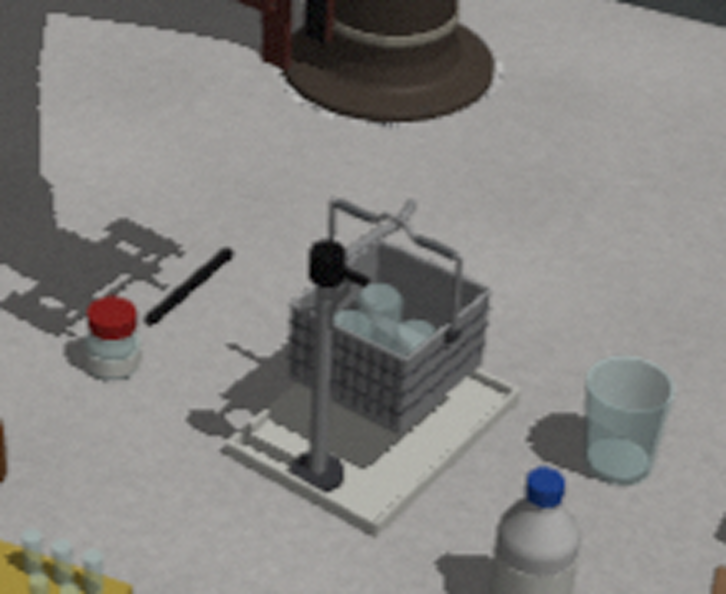

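The basket hangs on the hook at (400,220) by its kink. It is still, within 1.8° of level, clear of the tray, and the bystanders are in place. I'll hand the job in.

```bash
python3 -c "
from station import robot
print(robot.finish_job())"
```

```text
the job is handed in; nothing more can be done
None
```

The basket hangs still on the hook by its kink, about 1.7° off level and clear of the tray, and the job is handed in; while I flipped the handle the basket shifted about 5 mm, and on the way down a fingertip seems to have pressed the folded handle lower first.

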